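# Coolant to half, then pump, then cutting wheel

## Task

Get the abrasive cutter running with coolant: turn the long lever of the ball valve on top of the coolant tank from nearly closed to half open, over the long middle mark of its index plate (45 degrees to the pipe), and let go. Then, on the push-button station, press fully and release first the pump start (flat button in the middle) and after it the wheel start (flat button at the end away from the mushroom). Press no start before the valve is at half, nor both together, keep off the mushroom stop, and leave the lever at half and the other things where they are.

Things in the scene. Friction and masses are not known exactly. Their poses are not given: they have to be found in the camera images.
- coolant_unit: Fixed white coolant tank, 240 x 320 mm, grey lid (252 x 332 mm) with its top 150 mm above the bench. Origin: centre of its underside; x = its back, y = its left. On the lid: pump motor at x 30, y 100 mm (60 mm radius, top at 316 mm); 27 mm steel pipe, axis 195 mm high, along y at x 30 mm from the motor to y -200 mm, where it drops through the bench; brass ball valve in it at y -50 mm.
- valve_stem (a point): Vertical hinge axis of the valve lever, at the mid-height of its plastic sleeve (252 mm above the bench), x 30, y -50 mm on the coolant unit; axes as the coolant unit. An arc-shaped white index plate, 39 to 65 mm radius, lies 28 mm below, with five raised black marks every 22.5 degrees from closed to open; the middle one (45 degrees) is twice as long.
- lever_grip (a point): Grip point of the lever, 100 mm from the hinge axis, centre of the plastic sleeve's section. The sleeve is 22 mm wide, 14 mm high, from 66 to 140 mm from the hinge axis; 95 mm free height below it down to the lid, so fingers can straddle it from above. Its -x axis points outwards along the lever, z up.
- valve (a joint): Lever angle (rad) about the vertical stem, positive anticlockwise from above. 0 = closed: across the pipe, pointing along the tank's -x (front). pi/2 = open: along the pipe, pointing to the tank's -y, away from the motor. Half open = 0.785. Starts 0 to 0.35. Stays where it is left (friction 0.5 N m, 5 N at the grip point); hard stops at 0 and pi/2.
- station: Fixed aluminium push-button station, 200 (x) x 84 (y) x 56 mm high; origin: centre of its underside on the bench; x runs along the row of buttons: mushroom stop at x -60, pump start at 0, wheel start at +60 mm. It may stand at the left or the right of the coolant tank.
- pump_start_top (a point): Centre of the top face of the coolant pump start: round flat black button of 35 mm diameter in the middle of the station, 67.5 mm above the bench when released, 6.5 mm proud of its 5 mm high steel collar (47 mm diameter). z up.
- pump_start (a joint): Travel of the pump start button (m): 0 released, 0.006 fully down (about 1.3 N to start it, 5.2 N fully down); springs back.
- wheel_start_top (a point): Centre of the top face of the cutting wheel start: same button as the pump start, at the end of the station away from the mushroom stop. z up.
- wheel_start (a joint): Travel of the wheel start button (m): 0 released, 0.006 fully down, springs back; same spring as the pump start.
- stop_top (a point): Centre of the top of the mushroom stop button, a 46 mm wide red mushroom, top 93.5 mm above the bench. Not to be pressed.
- stop (a joint): Travel of the mushroom stop button (m): 0 released, 0.006 pressed; same spring as the starts, so it is easily pressed.
- sample_tray: Bystander: fixed white tray, 210 x 140 x 35 mm, six compartments, on the side of the tank away from the station. Origin: centre of its underside.
- mount_a: Bystander: black round resin specimen mount, 40 mm diameter, 22 mm high, in the sample tray. Origin: centre of its underside.
- mount_b: Bystander: as mount_a, in the sample tray.
- mount_c: Bystander: as mount_a, lying on the front of the coolant tank's lid, its top 172 mm above the bench.
- wash_bottle: Bystander: white bottle, 66 mm diameter, 170 mm high, standing on the bench. Origin: centre of its underside.
- spanner: Bystander: steel spanner, 190 mm long, lying along the front edge of the tank lid.
- bar_offcut: Bystander: offcut of steel bar, 45 mm diameter, 110 mm long, lying on the bench at the right.
- brush: Bystander: cleaning brush, 200 mm long, lying on the bench at the right.

How it is judged (in metres and radians):
On the way, in this order (a step that is already met when the one before it is completed fails the run):
1. the valve lever stands at half open (45 degrees, within 8) and is let go (value of joint valve between 0.645 and 0.925 rad and contact force between the fingers and valve below 0.3 N), for 0.2 s.
2. the pump start is pressed fully (4.5 mm of 6 or more), with the wheel start up (value of joint valve between 0.645 and 0.925 rad and value of joint pump_start above 0.0045 m and value of joint wheel_start below 0.001 m), for 0.03 s.
3. the pump start is released again before the wheel start is touched (value of joint valve between 0.645 and 0.925 rad and value of joint each of pump_start, wheel_start below 0.001 m), for 0.03 s.
4. the wheel start is pressed fully (4.5 mm of 6 or more) (value of joint valve between 0.645 and 0.925 rad and value of joint wheel_start above 0.0045 m and value of joint pump_start below 0.001 m), for 0.03 s.
At the end, for the whole second after the job is handed in: The valve lever rests at half open: 45 degrees from closed, within 8 degrees (0.645 to 0.925 rad); pump start, wheel start and stop are all released (less than 1 mm down) (all of step 3 and velocity of joint valve between -0.02 and 0.02 rad/s and value of joint stop below 0.001 m); the robot touches nothing.
It fails at once if a start button is pressed (over 3 mm) while the valve is not at half open (value of joint any of pump_start, wheel_start above 0.003 m and not (value of joint valve between 0.645 and 0.925 rad)).
It fails at once if both start buttons are pressed together (over 2 mm) (value of joint each of pump_start, wheel_start above 0.002 m).
It fails at once if the mushroom stop is pressed (over 2 mm) (value of joint stop above 0.002 m).
It fails at once if a bystander is moved more than 40 mm (distance of any of mount_a, mount_b, mount_c, wash_bottle, spanner, bar_offcut, brush from where it was at the start of the episode above 0.04 m).
It also fails if it takes over 45 s, if anything falls off the work surface, if the arm or the gripper's body presses on something with over 40 N, if the wrist force passes 120 N, or if a joint passes its speed limit or range.

## Robot

A 6-joint arm with a two-finger parallel gripper is mounted at the origin on the work surface. World frame = base frame: x ahead of the robot, y to its left, z up, the work surface at z = 0. Lengths are in m, angles in degrees, forces in N, time in s.
With the tool pointing down it reaches from about 0.4 to 0.825 m from the base axis. Payload 7 kg.
Tool frame: the origin (TCP) lies on the centre line of the jaws, within the pads' length; the fingertips stand 19 mm ahead of it and the grasp point (between the pads) is the TCP (r.tips_ahead is the distance from the TCP to the fingertips, in m); z points along the fingers, y is the line along which they close (so a half turn about z gives the same grasp; the last joint's range is limited). The gripper opens to 88 mm and grips with 3 to 60 N. Pads are 19 mm wide; open, the fingers measure 130 mm over their backs; the gripper's body (78 mm by 193 mm) begins 47 mm behind the grasp point.
Start: joints at [-47.263, 20.546, 0.682, 0, -70.136, -16.507], TCP at [0.298, -0.605, 0.246] pointing down, gripper open.
Joint ranges: [-176.03, 176.03], [-82.01, 121.73], [-58.28, 71.71], [-173.87, 95.51], [-174.79, -0.11], [-173.66, 173.66]. Speed limits (degrees/s): [136.94, 136.94, 172.46, 180, 180, 180].

## Interface

Orientations are given as [roll, pitch, yaw] about the fixed x, y, z axes, in that order (R = Rz(yaw) Ry(pitch) Rx(roll)).
In Python, from plant import r, viewer, close_job gives the robot as it stands. The module is installed in compiled form; this text tells all that it offers.
- The arm moves only by the tool arm_command, never from a script. Its arguments are lists of equal length, an entry for each row: "travel": the shift along the world's x, y, z scaled (see below), a list of three; "delta_rot": the turn, a rotation vector about the world's x, y, z scaled (see below), a list of three. In form: {"travel": [[dx, dy, dz], ...], "delta_rot": [[rx, ry, rz], ...]}. A call has 1 to 20 rows; each row is the pose to reach, as a shift and turn from the pose commanded when the call began; what a row does not reach only later rows make up. The controller multiplies each number of a shift by 0.5 m and each number of a turn by 90 degrees. A row lasts 1/8 s, in which the tool goes at most 62.5 mm and 10.7 degrees, less where a joint would pass 70% of its speed; a pose out of reach is approached as far as the arm can. A call with a number of a shift or a turn outside -1 to 1 is refused whole. A call with a gripper value outside its range is refused whole. "grip" is the opening, from 0 (shut) to 1 (fully open), set as the call begins (left out, the last holds). The fingers move at their own pace and stop on an object; "newtons" is the grip in N (left out, the last holds). Time passes only in rows, so rows that repeat a pose let the fingers close. It gives the time, the measured TCP pose, the force, the opening and the grip force at its end, in the units of the state.
- r.get_state(): the state, without advancing time (a new reading comes with each control period).
- viewer.capture(name): name is "side" or "top" or "wrist"; returns a dict with "img" (384x512x3 uint8, red, green, blue), "camera_matrix" (3x3 intrinsics, pixels), "distortion" ([k1, k2, p1, p2, k3] as OpenCV has them; the pictures are not rectified), "R" (3x3) and "t" (3): a world point X has camera coordinates R X + t; the wrist camera has in their place "mount" (4x4, takes a point from camera to tool coordinates, whose origin is the TCP and whose axes are the flange's). Camera axes: x right, y down, z forward; pixel columns grow to the right and rows downward; lengths in m; the calibration is good to about 2 mm. A picture is of the moment at which its call begins: read the wrist's pose just before it. There is no depth.
- close_job(): hands the job in; it is judged then, once.
The state is a dict: "time_s": time; "joints": joint angles; "qd": joint speeds; "joint_torque": joint torques, N m; "tcp_pos": TCP position; "eef_rot": TCP orientation; "contact_force": force on the tool from outside, world axes, zero at the start; "moment": the same for the moment, N m; "gripper_width": finger opening in m; "gripper_force": force on a finger pad.
Only numpy, scipy, OpenCV 4.12 (cv2) and the standard library are available. Lean on these libraries where they do the work, as an engineer would, in place of code of your own. Each camera call takes 0.05 s, during which the arm holds its last target. There are 200 camera calls.

## Working session

There is one attempt and no reset: what is moved stays moved. The work goes in short steps, Python scripts to look and compute and a tool call to move; the robot and the scene stay as the last step left them, time stands still between calls to the robot, and variables do not carry over. Pictures are saved under pics/ and viewed, at most 10 in all, crops included, and the job is handed in when it is done.

Besides the shell and the picture viewer there is one more tool, called after ">>>" as a command line: name --argument value ..., lists and objects as JSON in quotes. arm_command: Moves the arm, as the interface text tells. Shifts and turns lie within -1 to 1; 1 stands for 0.5 m of shift or 90 degrees of turn. Its arguments: {"type":"object","properties":{"travel":{"type":"array"},"delta_rot":{"type":"array"},"grip":{"type":"number"},"newtons":{"type":"number"}},"required":["travel","delta_rot"]}

```bash
mkdir -p pics
cat > h.py <<'E'
import numpy as np, cv2, pickle
from plant import r, viewer
def cap(n,f):
    s=r.get_state(); c=viewer.capture(n); c['s']=s
    cv2.imwrite(f'pics/{f}.png',c['img'][:,:,::-1]); pickle.dump(c,open(f'pics/{f}.pkl','wb')); return c
E
python3 - <<'E'
from h import *
a=cap('top','top1');b=cap('side','side1')
im=np.hstack([a['img'],b['img']])[:,:,::-1]
cv2.imwrite('pics/both.png',cv2.resize(im,(800,300)))
print(a['s'])
for c in(a,b):print(c['R'],c['t'],-c['R'].T@c['t'],c['camera_matrix'],c['distortion'])
E
```

```text
{'time_s': 0.0, 'joints': array([-4.72640896e+01,  2.05888473e+01,  6.31617564e-01, -1.97365044e-02,
       -7.01350670e+01, -1.65051336e+01]), 'qd': array([-0.00593647, -0.01591071, -0.03346638,  0.02833146, -0.02644443,
        0.05781919]), 'joint_torque': array([ 7.18160645e-04, -5.82719135e+01,  2.93056458e+01,  6.99729368e+00,
        6.92753209e-03, -1.71849083e-04]), 'tcp_pos': array([ 0.29808566, -0.60508729,  0.24463669]), 'eef_rot': array([ 1.79906235e+02, -8.43507929e-03, -1.53775938e+02]), 'contact_force': array([-0.83009595, -0.36847431, -0.66521841]), 'moment': array([-0.00834578, -0.00135659,  0.02869409]), 'gripper_force': 0.0, 'gripper_width': 0.08700725250290295}
[[-0.02593963 -0.99965207  0.004783  ]
 [-0.99393055  0.02527889 -0.10706556]
 [ 0.1069074  -0.00753121 -0.99424046]] [0.01150765 0.54851954 1.33276925] [0.40300594 0.00767504 1.38376562] [[360.52102471   0.         250.43866161]
 [  0.         360.52102471 194.34231959]
 [  0.           0.           1.        ]] [-0.09748903  0.          0.          0.          0.        ]
[[ 0.88675147 -0.4618694  -0.01866801]
 [-0.29603044 -0.53641016 -0.79033545]
 [ 0.35501805  0.70635742 -0.6123899 ]] [-0.48470861  0.30215681  1.4542076 ] [ 0.00299374 -1.08898241  1.12029873] [[434.92488282   0.         254.81494928]
 [  0.         434.92488282 187.44762378]
 [  0.           0.           1.        ]] [-0.08465492  0.          0.          0.          0.        ]
```

View pics/top1.png

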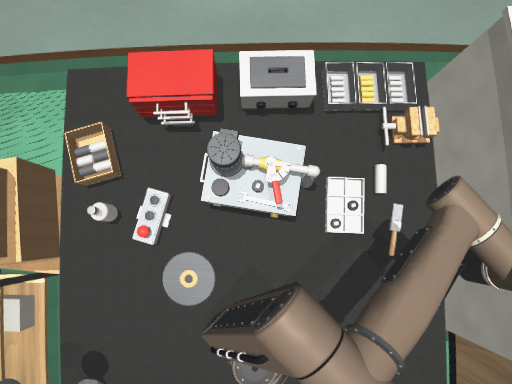

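View pics/side1.png

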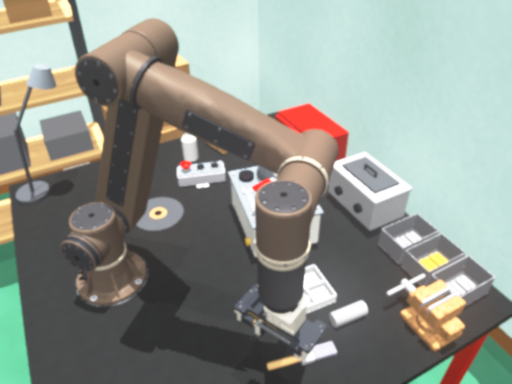

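The top view shows the tank at about (253,172), the red lever running from about (272,165) to (278,203), and the station at about (152,216), with the mushroom at (143,232). I'll enlarge both.

Run:
```python
import cv2,numpy as np
a=cv2.imread('pics/top1.png');b=cv2.imread('pics/side1.png')
R=lambda i,x,y,w,h,k:cv2.resize(i[y:y+h,x:x+w],None,fx=k,fy=k,interpolation=cv2.INTER_CUBIC)
c1=R(a,195,120,130,100,4) #520x400
c2=R(a,130,180,46,66,6) #276x396
c3=R(b,170,155,66,40,8)[:,:] #528x320
cv=np.zeros((600,800,3),np.uint8)
cv[:400,:520]=c1; cv[:396,524:800]=c2
c3=R(b,172,155,60,33,6); cv[402:600,:360]=c3
cv2.imwrite('pics/crop1.png',cv)
```

```text
(no output)
```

View pics/crop1.png

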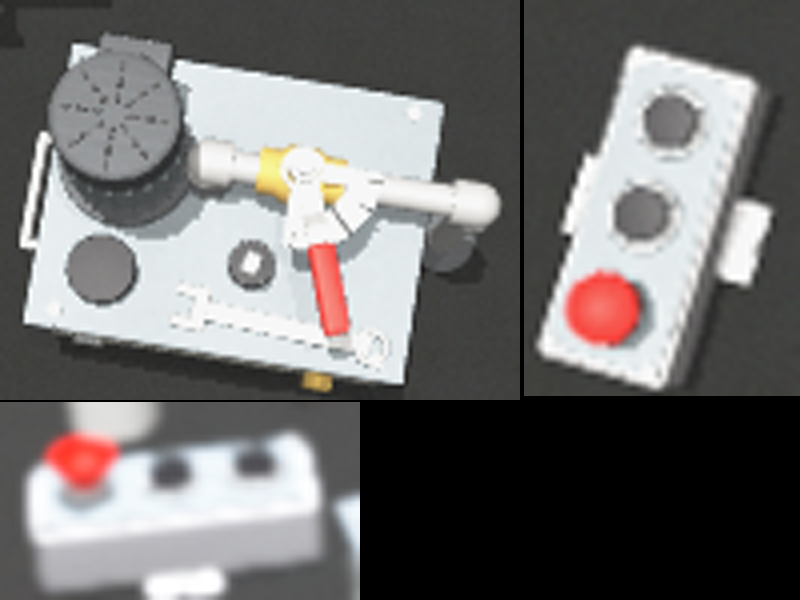

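The crop shows these top-view pixel positions:
- **Stem cap:** about (270.1,160.9).
- **Sleeve ends:** about (275.1,181.4) and (278.9,202.6).
- **Wheel start:** (153.9,199.9).
- **Pump start:** (148.9,215.1).
- **Mushroom:** (142.8,230.9).

In the side view, pump start is at (200.1,165.6) and wheel start at (214.3,164.2).

```bash
cat >> h.py <<'E'
def ray(c,p):
    u=cv2.undistortPoints(np.array([[p]],float),c['camera_matrix'],c['distortion'])[0,0]
    d=np.array([*u,1.])
    if 'mount' in c:
        from scipy.spatial.transform import Rotation as Ro
        T=np.eye(4);T[:3,:3]=Ro.from_euler('xyz',c['s']['eef_rot'],degrees=True).as_matrix();T[:3,3]=c['s']['tcp_pos']
        M=T@np.array(c['mount']); return M[:3,3],M[:3,:3]@d
    return -c['R'].T@c['t'],c['R'].T@d
def atz(c,p,z):
    o,d=ray(c,p); return o+d*(z-o[2])/d[2]
def tri(*cp):
    A=[];b=[]
    for c,p in cp:
        o,d=ray(c,p);d=d/np.linalg.norm(d);P=np.eye(3)-np.outer(d,d);A.append(P);b.append(P@o)
    return np.linalg.lstsq(np.vstack(A),np.hstack(b),rcond=None)[0]
def ld(f): return pickle.load(open(f'pics/{f}.pkl','rb'))
np.set_printoptions(precision=4,suppress=True)
E
python3 - <<'E'
from h import *
a=ld('top1');b=ld('side1')
W=atz(a,(153.9,199.9),.0675);P=atz(a,(148.9,215.1),.0675);S=atz(a,(142.8,230.9),.0935)
print('W',W,'P',P,'S',S,np.linalg.norm(W-P),np.linalg.norm((P-S)[:2]))
print('tri P',tri((a,(148.9,215.1)),(b,(200.1,165.6))),'W',tri((a,(153.9,199.9)),(b,(214.3,164.2))))
H=atz(a,(270.1,160.9),.26);n=atz(a,(275.1,181.4),.259);f=atz(a,(278.9,202.6),.259)
print('stem',H,'near',n,'far',f,np.linalg.norm(n-H),np.linalg.norm(f-H))
print('lever dir',np.degrees(np.arctan2(*(f-n)[1::-1])),np.degrees(np.arctan2(*(f-H)[1::-1])))
# lid corners
cr=lambda x,y:(195+(x+.5)/4-.5,120+(y+.5)/4-.5)
K=[atz(a,cr(*p),.15) for p in((72,43),(442,103),(404,384),(24,325))]
for k in K:print(k)
e=K[1]-K[0];print('y-axis back edge dir (-y):',np.degrees(np.arctan2(e[1],e[0])),np.linalg.norm(e)); e=K[2]-K[3];print(np.degrees(np.arctan2(e[1],e[0])),np.linalg.norm(e));print(np.mean(K,0))
E
```

```text
W [0.533  0.3541 0.0675] P [0.4773 0.3727 0.0675] S [0.4196 0.3877 0.0935] 0.058663256294120766 0.059673773083689444
tri P [0.4784 0.3722 0.0679] W [0.535  0.3535 0.0672]
stem [ 0.6289 -0.0659  0.26  ] near [ 0.563  -0.0796  0.259 ] far [ 0.4957 -0.0893  0.259 ] 0.06730340129797402 0.1352616156812403
lever dir -171.8176004248807 -170.04241905937204
[0.7656 0.1256 0.15  ]
[ 0.7036 -0.1981  0.15  ]
[ 0.4584 -0.1546  0.15  ]
[0.5174 0.1702 0.15  ]
y-axis back edge dir (-y): -100.84096767847757 0.32953466784496205
-100.30653320266875 0.3301749256453384
[ 0.6112 -0.0142  0.15  ]
```

>>> arm_command --travel '[[0, 0, 0.2], [0, 0, 0.28], [0.4, 0.9, 0.28], [0.4, 0.9, 0.28], [0.4, 0.9, 0.28], [0.4, 0.9, 0.28], [0.4, 0.9, 0.28], [0.4, 0.9, 0.28], [0.4, 0.9, 0.28], [0.4, 0.9, 0.28], [0.4, 0.9, 0.28], [0.4, 0.9, 0.28], [0.4, 0.9, 0.28], [0.4, 0.9, 0.28]]' --delta_rot '[[0, 0, 0], [0, 0, 0], [0, 0, -0.186], [0, 0, -0.186], [0, 0, -0.186], [0, 0, -0.186], [0, 0, -0.186], [0, 0, -0.186], [0, 0, -0.186], [0, 0, -0.186], [0, 0, -0.186], [0, 0, -0.186], [0, 0, -0.186], [0, 0, -0.186]]'

```text
time_s: 1.85
tcp_pos: [0.4979, -0.1565, 0.3856]
eef_rot: [-180.0, -0.0, -170.6]
contact_force: [-0.0, -0.6, -0.2]
gripper_width: 0.0874
gripper_force: 0.0
```

Run:
```python
from h import *
c=cap('wrist','w1');print(c['s']['tcp_pos'],c['s']['eef_rot'],c['s']['joints'],np.array(c['mount']),c['s']['contact_force'])
```

```text
[ 0.4979 -0.1565  0.3856] [-179.9992   -0.0025 -170.6097] [  4.1153   2.3914  -4.4561   0.001  -83.1549 -84.7251] [[ 0.0013 -0.9668 -0.2554  0.0697]
 [ 1.      0.0012  0.0007  0.001 ]
 [-0.0003 -0.2554  0.9668 -0.14  ]
 [ 0.      0.      0.      1.    ]] [-0.0084 -0.5967 -0.2249]
```

View pics/w1.png

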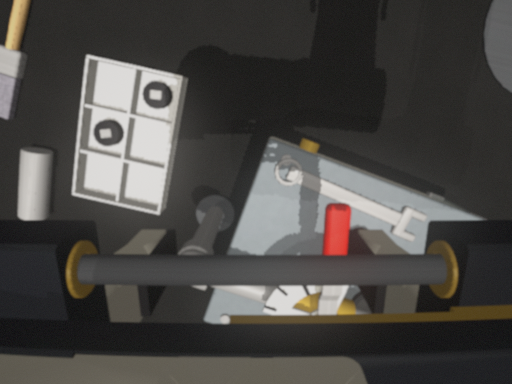

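The wrist view shows the lever's red sleeve, with its outer end at about (338,208) and its axis running down to (336.5,253). The gripper bar hides the hinge.

Run:
```python
from h import *
c=ld('w1');a=ld('top1')
f=atz(c,(338,207),.256);n=atz(c,(336.6,253),.259);print(f,n,np.degrees(np.arctan2(*(f-n)[1::-1])))
s=np.array([.630,-.0675]);
for p in(f,n):d=p[:2]-s;print(np.linalg.norm(d),np.degrees(np.arctan2(d[1],d[0])))
print('tri far',tri((c,(338,205)),(a,(278.9,202.6))))
for p in ((272,137),):print(atz(c,p,.15))
```

```text
[ 0.4979 -0.0894  0.256 ] [ 0.5383 -0.0821  0.259 ] -169.6372473004352
0.13394482965039925 -170.56953039995017
0.09289408498208523 -170.9815788422353
tri far [ 0.4961 -0.0897  0.2556]
[ 0.4573 -0.1502  0.15  ]
```

>>> arm_command --travel '[[0.066, 0.14, 0], [0.066, 0.14, 0], [0.066, 0.14, -0.12], [0.066, 0.14, -0.2], [0.066, 0.14, -0.268], [0.066, 0.14, -0.268], [0.066, 0.14, -0.268]]' --delta_rot '[[0, 0, 0], [0, 0, 0], [0, 0, 0], [0, 0, 0], [0, 0, 0], [0, 0, 0], [0, 0, 0]]'

```text
time_s: 2.78
tcp_pos: [0.5321, -0.086, 0.2531]
eef_rot: [-180.0, 0.1, -170.5]
contact_force: [0.4, -0.7, 0.8]
gripper_width: 0.0874
gripper_force: 0.0
```

>>> arm_command --travel '[[0, 0, 0], [0, 0, 0], [0, 0, 0], [0, 0, 0], [0, 0, 0], [0, 0, 0], [0, 0, 0], [0, 0, 0]]' --delta_rot '[[0, 0, 0], [0, 0, 0], [0, 0, 0], [0, 0, 0], [0, 0, 0], [0, 0, 0], [0, 0, 0], [0, 0, 0]]' --grip 0 --newtons 10

```text
time_s: 3.78
tcp_pos: [0.5312, -0.0853, 0.2515]
eef_rot: [180.0, -0.0, -170.5]
contact_force: [-1.8, 1.7, 0.8]
gripper_width: 0.0219
gripper_force: 10.0
```

>>> arm_command --travel '[[0.0024, -0.0103, 0], [0.0048, -0.0206, 0], [0.0082, -0.0305, 0], [0.0116, -0.0404, 0], [0.0165, -0.0507, 0], [0.0214, -0.061, 0], [0.0274, -0.0707, 0], [0.0334, -0.0804, 0], [0.0334, -0.0804, 0], [0.0334, -0.0804, 0], [0.0334, -0.0804, 0], [0.0334, -0.0804, 0]]' --delta_rot '[[0, 0, 0.033], [0, 0, 0.067], [0, 0, 0.1], [0, 0, 0.133], [0, 0, 0.17], [0, 0, 0.206], [0, 0, 0.242], [0, 0, 0.278], [0, 0, 0.278], [0, 0, 0.278], [0, 0, 0.278], [0, 0, 0.278]]'

```text
time_s: 5.28
tcp_pos: [0.5473, -0.1264, 0.2515]
eef_rot: [-180.0, -0.1, -145.6]
contact_force: [-2.7, -5.4, 0.6]
gripper_width: 0.0222
gripper_force: 10.0
```

>>> arm_command --travel '[[0, 0, 0], [0, 0, 0], [0, 0, 0], [0, 0, 0], [0, 0, 0], [0, 0, 0], [0, 0, 0.1], [0, 0, 0.2], [0, 0, 0.28], [-0.05, 0, 0.28], [-0.1, 0, 0.28], [-0.15, 0, 0.28], [-0.15, 0, 0.28]]' --delta_rot '[[0, 0, 0], [0, 0, 0], [0, 0, 0], [0, 0, 0], [0, 0, 0], [0, 0, 0], [0, 0, 0], [0, 0, 0], [0, 0, 0], [0, 0, 0], [0, 0, 0], [0, 0, 0], [0, 0, 0]]' --grip 1

```text
time_s: 6.9
tcp_pos: [0.4718, -0.1258, 0.3925]
eef_rot: [-180.0, 0.1, -145.5]
contact_force: [-0.1, 0.2, -0.3]
gripper_width: 0.0877
gripper_force: 0.0
```

Run:
```python
from h import *
a=cap('top','top2');w=cap('wrist','w2')
R=lambda i,x,y,W,h,k:cv2.resize(i[y:y+h,x:x+W,::-1],None,fx=k,fy=k,interpolation=cv2.INTER_CUBIC)
cv=np.zeros((384,800,3),np.uint8)
cv[:,:512]=w['img'][:,:,::-1]; t=R(a['img'],240,140,72,80,4);cv[:320,512:]=t
cv2.imwrite('pics/v2.png',cv);print(w['s']['tcp_pos'],w['s']['eef_rot'])
```

```text
[ 0.4727 -0.1257  0.3923] [-179.9543    0.0873 -145.4848]
```

View pics/v2.png

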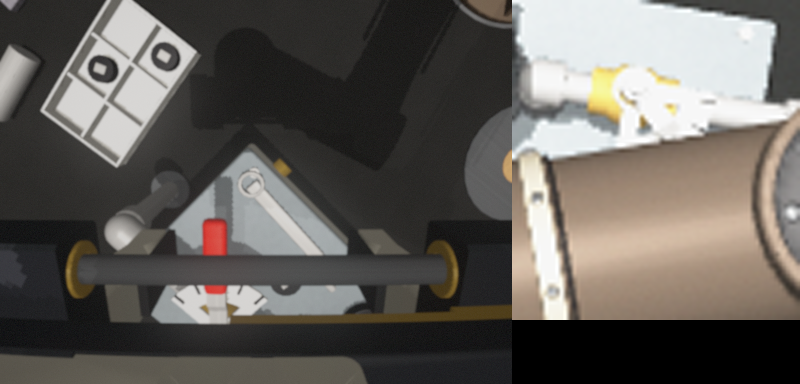

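The wrist view shows the sleeve running from about (214.5,222) to (215.5,290), near the middle of the plate, with marks on both sides. Next I'll compute the angle.

Run:
```python
from h import *
c=ld('w2')
f=atz(c,(214.5,221),.256);n=atz(c,(215.5,288),.259);s=np.array([.63,-.0675])
g=lambda d:np.degrees(np.arctan2(d[1],d[0]))%360
print(f,n,g(f-n)-169.4,g(f[:2]-s)-169.4,g(n[:2]-s)-169.4)
e=atz(c,(250,145),.15);print(e)
```

```text
[ 0.5173 -0.1434  0.256 ] [ 0.571  -0.1078  0.259 ] 44.10913840254989 44.55881992289636 44.964471569657064
[ 0.456  -0.1516  0.15  ]
```

>>> arm_command --travel '[[0.01, 0.995, 0], [0.01, 0.995, 0], [0.01, 0.995, 0], [0.01, 0.995, 0], [0.01, 0.995, 0], [0.01, 0.995, 0], [0.01, 0.995, 0], [0.01, 0.995, 0], [0.01, 0.995, 0], [0.01, 0.995, 0], [0.01, 0.995, -0.284], [0.01, 0.995, -0.284], [0.01, 0.995, -0.284], [0.01, 0.995, -0.284], [0.01, 0.995, -0.284]]' --delta_rot '[[0, 0, 0.413], [0, 0, 0.413], [0, 0, 0.413], [0, 0, 0.413], [0, 0, 0.413], [0, 0, 0.413], [0, 0, 0.413], [0, 0, 0.413], [0, 0, 0.413], [0, 0, 0.413], [0, 0, 0.413], [0, 0, 0.413], [0, 0, 0.413], [0, 0, 0.413], [0, 0, 0.413]]' --grip 0

```text
time_s: 8.88
tcp_pos: [0.4793, 0.3726, 0.2526]
eef_rot: [-179.9, 0.2, -108.3]
contact_force: [0.2, 0.0, 1.0]
gripper_width: 0.0002
gripper_force: 0.0
```

Run:
```python
from h import *
a=cap('top','top3');w=cap('wrist','w3')
R=lambda i,x,y,W,h,k:cv2.resize(i[y:y+h,x:x+W,::-1],None,fx=k,fy=k,interpolation=cv2.INTER_CUBIC)
cv=np.zeros((384,800,3),np.uint8)
cv[:,:512]=w['img'][:,:,::-1]; t=R(a['img'],240,140,72,80,4);cv[:320,512:]=t
cv2.imwrite('pics/v3.png',cv);print(w['s'])
```

```text
{'time_s': 8.925, 'joints': array([ 56.3228,  13.805 ,  -7.9256,   0.0429, -68.0189, -74.6599]), 'qd': array([ 0.1309,  0.0033, -0.6145, -0.3158,  0.204 , -0.1213]), 'joint_torque': array([ -0.0797, -47.7754,  28.5495,   6.8445,  -0.0804,   0.0014]), 'tcp_pos': array([0.4791, 0.3727, 0.2525]), 'eef_rot': array([-179.8953,    0.231 , -108.3209]), 'contact_force': array([ 0.13  ,  0.3093, -0.2027]), 'moment': array([0.0333, 0.0279, 0.0094]), 'gripper_force': 0.0, 'gripper_width': 0.000766083941505591}
```

View pics/v3.png

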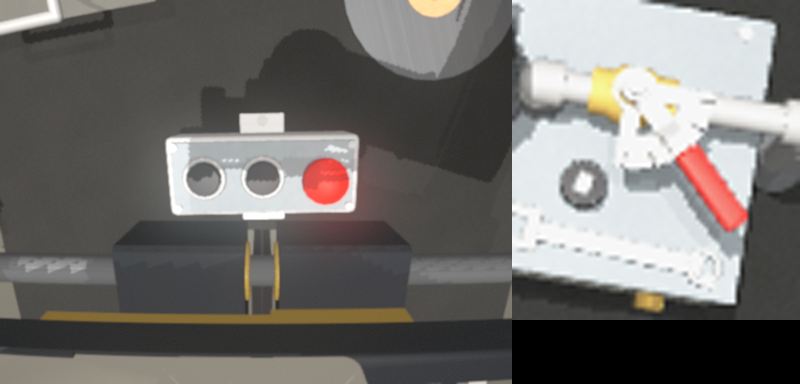

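The lever stands at about 45° and hasn't moved. In the wrist view, wheel start is at (204.5,178), pump start at (263,176.5) and the mushroom at (326,181).

Run:
```python
from h import *
w=ld('w3');a=ld('top1')
for p,q in (((204.5,178),(153.9,199.9)),((263,176.5),(148.9,215.1))): print(atz(w,p,.0675),tri((w,p),(a,q)))
t=ld('top3');cr=lambda x,y:(240+(x-512+.5)/4-.5,140+(y+.5)/4-.5)
f=atz(t,cr(736,222),.257);n=atz(t,cr(684,152),.259);g=lambda d:np.degrees(np.arctan2(d[1],d[0]))%360
print(g(f-n)-169.4,g(f[:2]-[.63,-.0675])-169.4)
```

```text
[0.532  0.355  0.0675] [0.5337 0.3561 0.0599]
[0.476  0.3719 0.0675] [0.4761 0.3703 0.076 ]
45.42714152262826 44.62290004767323
```

>>> arm_command --travel '[[-0.002, 0, -0.1], [-0.002, 0, -0.2], [-0.002, 0, -0.27], [-0.002, 0, -0.31], [-0.002, 0, -0.31], [-0.002, 0, -0.31], [-0.002, 0, -0.31]]' --delta_rot '[[0, 0, 0], [0, 0, 0], [0, 0, 0], [0, 0, 0], [0, 0, 0], [0, 0, 0], [0, 0, 0]]'

```text
time_s: 9.85
tcp_pos: [0.4776, 0.3726, 0.0962]
eef_rot: [-179.9, 0.1, -108.3]
contact_force: [1.4, 0.1, -0.0]
gripper_width: 0.0004
gripper_force: 0.0
```

>>> arm_command --travel '[[0, 0, -0.01], [0, 0, -0.02], [0, 0, -0.027], [0, 0, -0.027], [0, 0, -0.027], [0, 0, -0.027]]' --delta_rot '[[0, 0, 0], [0, 0, 0], [0, 0, 0], [0, 0, 0], [0, 0, 0], [0, 0, 0]]'

```text
time_s: 10.6
tcp_pos: [0.4772, 0.372, 0.0813]
eef_rot: [-180.0, 0.0, -108.3]
contact_force: [-0.4, 1.5, 4.8]
gripper_width: 0.0004
gripper_force: 2.3
```

>>> arm_command --travel '[[0, 0, -0.003], [0, 0, -0.003], [0, 0, -0.003]]' --delta_rot '[[0, 0, 0], [0, 0, 0], [0, 0, 0]]'

```text
time_s: 10.98
tcp_pos: [0.4772, 0.3721, 0.0807]
eef_rot: [-180.0, 0.0, -108.3]
contact_force: [-3.1, -0.8, 11.0]
gripper_width: 0.0004
gripper_force: 6.0
```

The force jumped to 11 N, so the pump start is fully down. Now I'll lift off, cross over and press the wheel start.

>>> arm_command --travel '[[0, 0, 0.05], [0, 0, 0.1], [0, 0, 0.1], [0, 0, 0.1], [0.056, -0.018, 0.1], [0.112, -0.036, 0.1], [0.112, -0.036, 0.1], [0.112, -0.036, 0.1], [0.112, -0.036, 0.1], [0.112, -0.036, 0.04], [0.112, -0.036, 0.02], [0.112, -0.036, 0.01], [0.112, -0.036, 0.003], [0.112, -0.036, 0.0], [0.112, -0.036, 0.0], [0.112, -0.036, 0.0], [0.112, -0.036, 0.0]]' --delta_rot '[[0, 0, 0], [0, 0, 0], [0, 0, 0], [0, 0, 0], [0, 0, 0], [0, 0, 0], [0, 0, 0], [0, 0, 0], [0, 0, 0], [0, 0, 0], [0, 0, 0], [0, 0, 0], [0, 0, 0], [0, 0, 0], [0, 0, 0], [0, 0, 0], [0, 0, 0]]'

```text
time_s: 13.1
tcp_pos: [0.5329, 0.3539, 0.0808]
eef_rot: [-180.0, 0.0, -108.3]
contact_force: [-5.3, -1.2, 7.7]
gripper_width: 0.0004
gripper_force: 3.7
```

>>> arm_command --travel '[[0, 0, -0.002], [0, 0, -0.002], [0, 0, -0.002]]' --delta_rot '[[0, 0, 0], [0, 0, 0], [0, 0, 0]]'

```text
time_s: 13.48
tcp_pos: [0.5329, 0.3539, 0.0807]
eef_rot: [-180.0, 0.0, -108.3]
contact_force: [-7.3, -3.3, 13.6]
gripper_width: 0.0006
gripper_force: 6.8
```

>>> arm_command --travel '[[0, 0, 0.05], [0, 0, 0.15], [0, 0, 0.25], [0, 0, 0.35], [0, 0, 0.35], [0, 0, 0.35], [0, 0, 0.35], [0, 0, 0.35]]' --delta_rot '[[0, 0, 0], [0, 0, 0], [0, 0, 0], [0, 0, 0], [0, 0, 0], [0, 0, 0], [0, 0, 0], [0, 0, 0]]'

```text
time_s: 14.48
tcp_pos: [0.5328, 0.3536, 0.2524]
eef_rot: [180.0, -0.1, -108.3]
contact_force: [0.2, 0.3, 0.6]
gripper_width: 0.0004
gripper_force: 0.0
```

Run:
```python
from h import *
a=cap('top','top4');w=cap('wrist','w4')
d=lambda f,g,x,y,W,h:np.abs(f['img'][y:y+h,x:x+W].astype(int)-g['img'][y:y+h,x:x+W]).mean()
t=ld('top3');print('lever area change',d(a,t,265,150,50,60))
R=lambda i,x,y,W,h,k:cv2.resize(i[y:y+h,x:x+W,::-1],None,fx=k,fy=k,interpolation=cv2.INTER_CUBIC)
cv=np.zeros((384,800,3),np.uint8)
cv[:,:512]=w['img'][:,:,::-1]; cv[:320,512:]=R(a['img'],240,140,72,80,4);cv2.imwrite('pics/v4.png',cv)
```

```text
lever area change 0.68
```

View pics/v4.png

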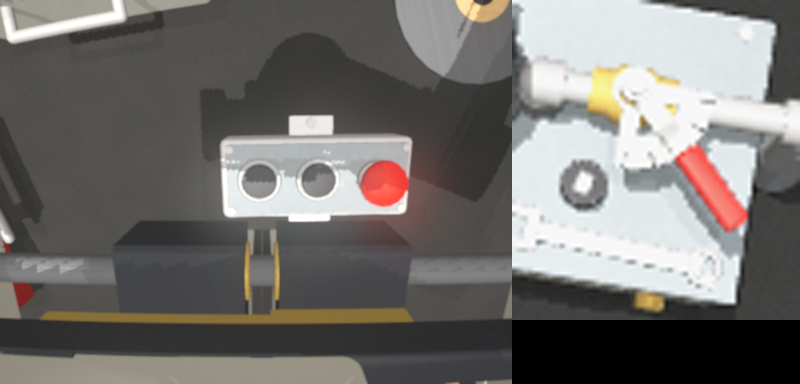

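The lever is unchanged at half open. Wheel start at (260,180) and pump start at (318,180) both look released, and the gripper is clear of everything. Handing in now.

```bash
python3 -c "
from plant import close_job
print(close_job())"
```

```text
the job is handed in; nothing more can be done
None
```

The job is handed in, with no verdict returned: the valve lever is at half open (about 45° in the images), pump start and then wheel start were each pressed to the bottom and released, the mushroom was not touched, and the arm is clear.

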